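# Quick spin on the bench micro-centrifuge

## Robot

A 7-joint arm with a two-finger parallel gripper is mounted at the origin on the work surface. World frame = base frame: x ahead of the robot, y to its left, z up, the work surface at z = 0. Lengths are in m, angles in rad, forces in N, time in s.
With the tool pointing down it reaches from about 0.4 to 0.875 m from the base axis. Payload 19.3 kg.
Tool frame: the origin (TCP) lies at the very end of the fingers, on their centre line; the grasp point (between the pads) lies 19 mm behind it; z points along the fingers, y is the line along which they close (so a half turn about z gives the same grasp; the last joint's range is limited). The gripper opens to 85 mm and grips with 20 to 120 N. Pads are 22 mm wide; open, the fingers measure 114 mm over their backs; the gripper's body (76 mm by 85 mm) begins 54 mm behind the grasp point. The pads swing forward as they close: fully open they stand 13 mm farther back than shut.
Start: joints at [1.17, 0.521, -0.036, 1.599, 0.021, 1.021, -0.113], TCP at [0.203, -0.591, 0.231] pointing down, gripper open.
Joint ranges: [-2.91, 2.91], [-0.3, 2.13], [-1.5, 1.42], [0.17, 2.43], [-1.26, 4.41], [0.16, 1.93], [-2.52, 2.52]. Speed limits (rad/s): [1.89, 1.89, 2.39, 2.39, 3.01, 3.01, 3.01].

## Interface

Orientations are given as [roll, pitch, yaw] about the fixed x, y, z axes, in that order (R = Rz(yaw) Ry(pitch) Rx(roll)).
In Python, from workcell import observe, grab_frame, job_done gives the robot as it stands.
- The arm moves only by the tool move_arm, never from a script. Its argument "plan" is a list that holds one entry, the list of rows, each a list of 7 numbers: the shift along the tool's x, y, z each as a share of 0.02 m, from -1 to 1, then the turn, a rotation vector about the tool's x, y, z each as a share of 6 degrees, from -1 to 1, then the opening, from -1 (shut) to 1 (fully open). A call has exactly 10 rows; each row shifts and turns the commanded pose from where the row before left it, along the tool's axes as they then stand; what a row does not reach is not made up. A row lasts 1/10 s, in which the tool goes at most 50 mm and 8.59 degrees, less where a joint would pass 70% of its speed; a pose out of reach is approached as far as the arm can. A call with a number of a shift or a turn outside -1 to 1 is refused whole. A call with a gripper value outside its range is refused whole. The fingers move at their own pace and stop on an object; "grip_force" is the grip in N (left out, the last holds). Time passes only in rows, so rows that do not move let the fingers close, or fill a call up. It gives the time, the measured TCP pose, the force, the opening and the grip force at its end, in the units of the state.
- observe(): the state, without advancing time (a new reading comes with each control period).
- grab_frame(name): name is "side" or "top" or "wrist"; returns a dict with "color" (400x640x3 uint8, red, green, blue), "intrinsics" (3x3 intrinsics, pixels), "position" and "orientation" of the camera in the world; the wrist camera has in their place "tool_from_camera" (4x4, takes a point from camera to tool coordinates, whose origin is the TCP and whose axes are the flange's). Camera axes: x right, y down, z forward; pixel columns grow to the right and rows downward; lengths in m; the calibration is good to about 2 mm. A picture is of the moment at which its call begins: read the wrist's pose just before it. There is no depth.
- job_done(): hands the job in; it is judged then, once.
The state is a dict: "clock": time; "qpos": joint angles; "qd": joint speeds; "joint_efforts": joint torques, N m; "position": TCP position; "tool_rot": TCP orientation; "force": force on the tool from outside, world axes, zero at the start; "moment": the same for the moment, N m; "grip_width": finger opening in m; "finger_force": force on a finger pad.
Only numpy, scipy, OpenCV 4.12 (cv2) and the standard library are available. Lean on these libraries where they do the work, as an engineer would, in place of code of your own. Each camera call takes 0.05 s, during which the arm holds its last target. There are 200 camera calls.

## Task

Give the loaded microtubes a quick spin in the small white centrifuge: first press in the raised far half of the black rocker to switch the power on (the lid lock only works with power), then push the open lid down until it is fully shut, and last press the round pulse key right down and keep it down - the program finishes while still holding that key. Leave the two other keys unpressed, keep off the rotor with its tubes, and do not lift or shift anything that stands round the machine.

Things in the scene. Friction and masses are not known exactly. Their poses are not given: they have to be found in the camera images.
- centrifuge: white micro-centrifuge fixed on bench, 280 mm deep (x) and 226 mm wide (y); origin at the centre of its underside, x from its front (robot side) to its back, z up. Flat deck 115 mm high from x = -55 to +140 mm; in front of it the control panel slopes down towards the robot at 20 degrees, to 84 mm high at x = -140 mm. On it, left to right: display, square key, oblong key, round key, rocker
- power (a joint): black power rocker at the right end of the panel (y = -90 mm): 0 = off, 0.4 rad = fully on; on above 0.3. Stays where left; about 4 N at 15 mm from its pivot moves it. Two halves in a shallow V, each 20 mm along the slope, 23 mm wide; the pivot runs along y at mid-panel, 4.5 mm off the panel. Off, the far half's end stands 12 mm off the panel; on, that half lies level with the panel, 4.5 mm off it
- rocker_raised (a point): point on the top face of the rocker's far half, 15 mm from the pivot; press here, towards the panel
- lid (a joint): lid hinge: 0 = shut flat on the deck, grows as it opens (1.4 rad at most, starts 0.8 to 1.25); shut below 0.03 rad. Stiff hinge: the lid stays where it is left; about 2 to 5 N near its front edge moves it down
- lid_hinge (a point): middle of the lid's hinge line, which runs along the machine's y at x = +130 mm, 115 mm high (deck height), level with the lid's underside; its axes turn with the lid (z out of the outer face, -x towards its front edge)
- lid_front (a point): point on the middle line of the lid's outer face (the top when shut), 150 mm from the hinge line and 18 mm off the underside. The lid is a white plate with a round window, 18 mm thick, 206 mm wide; its front edge is 182 mm from the hinge line, with a 70 mm wide lip reaching 10 mm farther
- pulse_key (a joint): travel of the round pulse key into the panel: 0 = up, 0.005 m = right down; counts as held above 0.0035. Spring: about 2 N to start, 5 N right down; it springs back when let go
- pulse_key_top (a point): centre of the top of the round pulse key (y = -50 mm, mid-panel), 22 mm across, top 8 mm off the panel when up; its z axis is the panel's normal and the key moves along -z
- start_key (a joint): travel of the oblong start key (y = -14 mm, mid-panel; 32 mm along the slope, 18 mm wide, top 8 mm off the panel), same spring as the pulse key; not to be pressed (2.5 mm or more counts)
- lid_key (a joint): travel of the square lid-opening key (y = +22 mm, mid-panel; 18 mm square, top 8 mm off the panel), same spring; not to be pressed (2.5 mm or more counts)
- rotor: aluminium rotor with four capped microtubes in a steel bowl 154 mm across, open to view in the deck under the raised lid; axis 35 mm behind the machine's origin, top 95 mm high at most, below the deck; origin on its axis at bench height; not to be touched
- tube_rack: blue rack with capped tubes standing beside the machine, 112 x 58 mm, 94 mm tall with tubes, loose; origin under its centre
- tip_box: closed grey and white tip box beside the machine, 120 x 82 x 64 mm, loose; origin under its centre
- specimen_jar: screw-top specimen jar near a front corner of the machine, 58 mm across, 66 mm tall, loose; origin under its centre
- dropper: amber dropper bottle near a front corner of the machine, 36 mm across, 85 mm tall, loose; origin under its centre

How it is judged:
On the way, in this order (a step that is already met when the one before it is completed fails the run):
1. the power rocker is switched on while the lid is still open (value of joint power above 0.3 rad and value of joint lid above 0.2 rad), for 0.2 s.
2. the lid is pushed fully shut with the power on (value of joint lid below 0.03 rad and value of joint power above 0.3 rad), for 0.2 s.
At the end, for the whole second after the job is handed in: the round pulse key is held at least 3.5 of its 5 mm down through the last second, with the rocker on (above 0.3 of 0.4 rad), the lid shut (within 0.03 rad) and the two other keys up (less than 2.5 mm down) (all of step 2 and value of joint pulse_key above 0.0035 m and value of joint each of start_key, lid_key below 0.0025 m); the arm keeps its last pose, push and grip.
It fails at once if the pulse key is pressed (2.5 mm or more) while the lid is not shut (value of joint pulse_key above 0.0025 m and value of joint lid above 0.03 rad).
It fails at once if the oblong start key is pressed (2.5 mm or more) (value of joint start_key above 0.0025 m).
It fails at once if the square lid key is pressed (2.5 mm or more) (value of joint lid_key above 0.0025 m).
It fails at once if the robot touches the rotor or its tubes (more than 1 N) (contact force between any of the arm, the fingers and rotor above 1 N).
It fails at once if a bystander is lifted, carried or shifted by more than 20 mm (distance of any of tube_rack, tip_box, specimen_jar, dropper from where it was at the start of the episode above 0.02 m).
It also fails if it takes over 48 s, if anything falls off the work surface, if the arm or the gripper's body presses on something with over 40 N, if the wrist force passes 120 N, or if a joint passes its speed limit or range.

## Working session

There is one attempt and no reset: what is moved stays moved. The work goes in short steps, Python scripts to look and compute and a tool call to move; the robot and the scene stay as the last step left them, time stands still between calls to the robot, and variables do not carry over. Pictures are saved under pics/ and viewed, at most 10 in all, crops included, and the job is handed in when it is done.

Besides the shell and the picture viewer there is one more tool, called after "Emit:" as name(argument=value, ...) on one line, values as JSON. move_arm: Moves the arm, as the interface text tells. Shift numbers are shares of 0.02 m and turn numbers shares of 6 degrees, none past 1 either way. Its arguments: {"type":"object","properties":{"plan":{"type":"array"},"grip_force":{"type":"number"}},"required":["plan"]}

```bash
mkdir -p pics; ls
python3 - <<'E'
from workcell import observe, grab_frame
import cv2, pickle
s=observe(); print(s)
D={}
for n in ("side","top","wrist"):
    f=grab_frame(n); D[n]=f; cv2.imwrite(f"pics/{n}0.png",f["color"][:,:,::-1])
    print(n,{k:v for k,v in f.items() if k!="color"})
pickle.dump(D,open("f0.pkl","wb"))
E
```

```text
pics
{'clock': 0.0, 'qpos': array([ 1.16977387,  0.52204914, -0.03631162,  1.59996788,  0.02117142,
        1.02110999, -0.1127805 ]), 'qd': array([ 1.10077733e-03, -5.84583370e-04,  1.23195483e-03,  3.78902377e-04,
        4.00248200e-04, -8.14849021e-05, -1.66123298e-05]), 'joint_efforts': array([ 1.02421258e-03, -9.27103472e+01,  1.97928675e+00, -3.69930947e+01,
        1.76175381e-02,  8.13281484e-03,  4.65598521e-05]), 'position': array([ 0.20287204, -0.59081363,  0.23071838]), 'tool_rot': array([-3.14044398e+00,  6.51533329e-05,  3.30802665e-01]), 'force': array([-0.31866632,  0.58209103, -0.06938158]), 'moment': array([-0.02380539,  0.03966689, -0.02253494]), 'finger_force': 0.0, 'grip_width': 0.08562001426883552}
side {'intrinsics': array([[496.0315795 ,   0.        , 318.16209111],
       [  0.        , 496.0315795 , 197.13809297],
       [  0.        ,   0.        ,   1.        ]]), 'position': array([ 0.35786854, -0.63219862,  0.96092877]), 'orientation': array([-2.46492283, -0.01114917, -0.23136146])}
top {'intrinsics': array([[436.5317209 ,   0.        , 315.45378574],
       [  0.        , 436.5317209 , 204.79058307],
       [  0.        ,   0.        ,   1.        ]]), 'position': array([0.49215022, 0.03817814, 0.91170187]), 'orientation': array([-3.10516528e+00,  3.02841372e-03, -1.59646632e+00])}
wrist {'intrinsics': array([[307.48274795,   0.        , 318.97165048],
       [  0.        , 307.48274795, 201.06857335],
       [  0.        ,   0.        ,   1.        ]]), 'tool_from_camera': array([[ 2.80688048e-04, -9.47959858e-01, -3.18389743e-01,
         8.16307368e-02],
       [ 9.99999883e-01,  3.91381259e-04, -2.83695408e-04,
        -1.11152088e-03],
       [ 3.93543637e-04, -3.18389626e-01,  9.47959857e-01,
        -1.42293197e-01],
       [ 0.00000000e+00,  0.00000000e+00,  0.00000000e+00,
         1.00000000e+00]])}
```

View pics/top0.png

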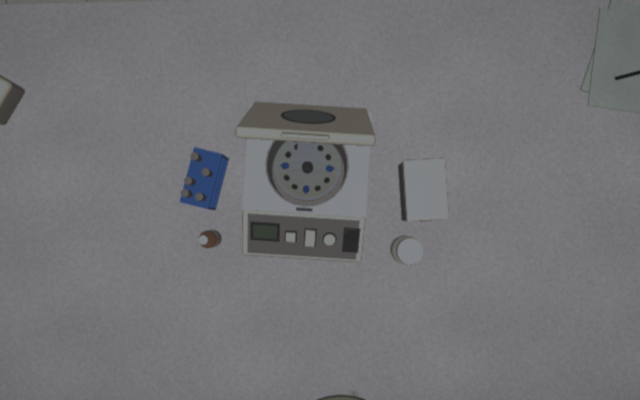

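View pics/side0.png

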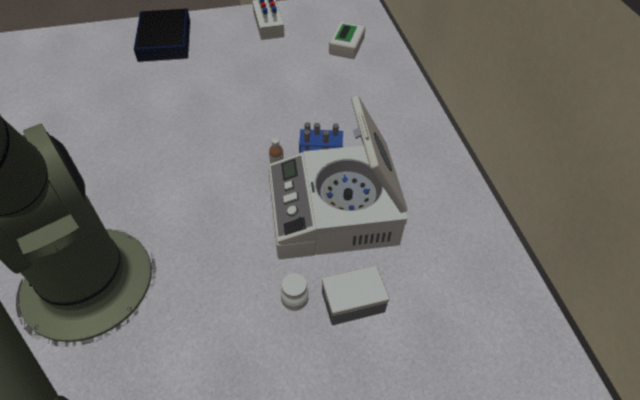

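The top view shows the machine with its panel at about rows 213–260. The keys are at (291,237), (310,238) and (329,240), the rocker at (351,240) and the rotor hub at (307,168). The lid's front edge is near row 135. The side view confirms this layout, with the jar and tip box on the machine's right. Next I'll measure these precisely.

```bash
cat > h.py <<'E'
import numpy as np, cv2
from scipy.spatial.transform import Rotation as R
def cam(f, s=None):
    if "position" in f: return np.array(f["position"]), R.from_euler("xyz",f["orientation"]).as_matrix()
    T=np.eye(4); T[:3,:3]=R.from_euler("xyz",s["tool_rot"]).as_matrix(); T[:3,3]=s["position"]
    T=T@f["tool_from_camera"]; return T[:3,3],T[:3,:3]
def ray(f,uv,s=None):
    p,M=cam(f,s); d=M@np.linalg.solve(f["intrinsics"],[uv[0],uv[1],1.]); return p,d/np.linalg.norm(d)
def onz(f,uv,z,s=None):
    p,d=ray(f,uv,s); return p+d*(z-p[2])/d[2]
def proj(f,P,s=None):
    p,M=cam(f,s); c=M.T@(np.asarray(P)-p); q=f["intrinsics"]@c; return q[:2]/q[2]
def cross(r1,r2):
    (p,d),(q,e)=r1,r2; A=np.c_[d,-e]; t=np.linalg.lstsq(A,q-p,rcond=None)[0]
    a,b=p+d*t[0],q+e*t[1]; return (a+b)/2,np.linalg.norm(a-b)
E
python3 - <<'E'
from h import *; import pickle
D=pickle.load(open("f0.pkl","rb"))
for n,(x0,y0,x1,y1) in dict(top=(225,90,385,270),side=(255,90,415,265)).items():
    g=cv2.cvtColor(D[n]["color"],cv2.COLOR_RGB2GRAY)
    c=D[n]["color"][y0:y1,x0:x1]; c=np.clip(c*1.6,0,255).astype(np.uint8)
    cv2.imwrite(f"pics/{n}crop.png",cv2.resize(c,None,fx=3.3,fy=3.3,interpolation=cv2.INTER_CUBIC)[:,:,::-1])
    print(n)
    roi={'top':(246,214,362,260),'side':(268,150,315,240)}[n]
    t=g[roi[1]:roi[3],roi[0]:roi[2]]
    for th,name in((50,'dark'),(120,'bright')):
        m=(t<th) if name=='dark' else (t>th)
        k,l,st,ce=cv2.connectedComponentsWithStats(m.astype(np.uint8))
        for i in range(1,k):
            if st[i,4]>25: print(name,st[i],(ce[i]+roi[:2]).round(1))
E
```

```text
top
dark [  5   8  28  19 168] [264.4 231. ]
dark [ 97  14  16  24 333] [350.4 239.8]
bright [ 0  0  2 40 41] [246. 234.]
bright [ 27   0  89  46 385] [336.4 221.6]
bright [ 60  17   9  15 118] [309.5 238.1]
bright [40 20  9  8 60] [290.2 237.1]
bright [78 21 11 10 75] [329.1 239.6]
side
dark [14 10 15 20 56] [289.9 171.1]
dark [ 16  68  21  16 213] [294.1 225.3]
bright [   0    0   47   90 1444] [291.6 191.9]
bright [17 31  7  8 45] [288.  184.2]
bright [15 42 14 10 92] [289.6 196.4]
bright [19 56  9  8 56] [291.1 209.4]
```

View pics/topcrop.png

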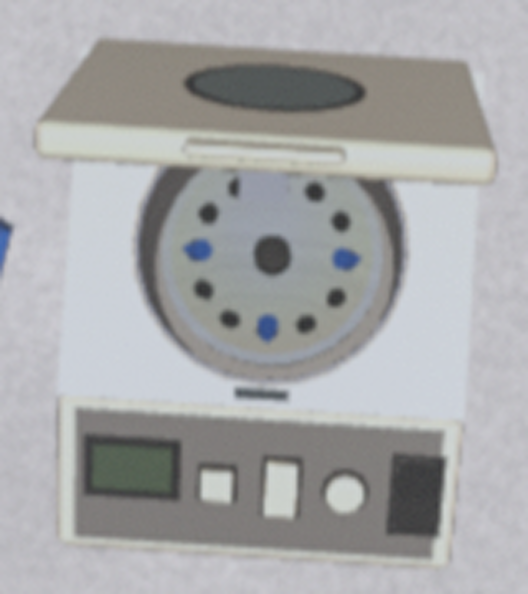

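View pics/sidecrop.png

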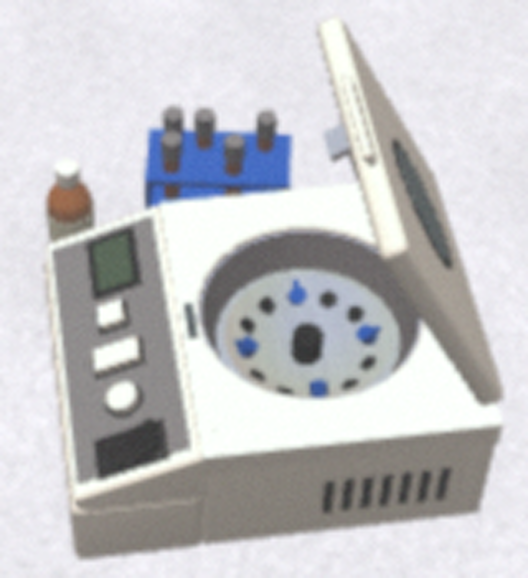

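Run:
```python
from h import *; import pickle
D=pickle.load(open("f0.pkl","rb")); t,s=D["top"],D["side"]
zk=.0995+.0075
L={}
for n,a,b in (("lidkey",(290.2,237.1),(288,184.2)),("start",(309.5,238.1),(289.6,196.4)),("pulse",(329.1,239.6),(291.1,209.4))):
    X,g=cross(ray(t,a),ray(s,b)); L[n]=onz(t,a,zk); print(n,L[n].round(4),onz(s,b,zk).round(4),X.round(4),g.round(4))
d=L["lidkey"]-L["pulse"]; print("dist",np.hypot(*d[:2]),"yaw",np.degrees(np.arctan2(-d[0],d[1])))
print("bowl",onz(t,(307,168),.095))
```

```text
lidkey [0.4633 0.0878 0.107 ] [0.4667 0.0846 0.107 ] [0.4651 0.0876 0.104 ] 0.004
start [0.4605 0.0524 0.107 ] [0.4633 0.0492 0.107 ] [0.4621 0.0521 0.1039] 0.0034
pulse [0.4568 0.0164 0.107 ] [0.4595 0.013  0.107 ] [0.4583 0.016  0.1036] 0.0033
dist 0.07171038644415423 yaw -5.132910296973045
bowl [0.59149318 0.05398324 0.095     ]
```

The top crop shows the lid's front face as a light strip. Its outer corners are at full-image pixels of about (238,128) and (374.5,135.5). In the side crop the same corners are at about (359.5,97) and (378,161). I'll triangulate them to get the lid angle.

Run:
```python
from h import *; import pickle
D=pickle.load(open("f0.pkl","rb")); t,s=D["top"],D["side"]
yaw=np.radians(-5.1); c,sn=np.cos(yaw),np.sin(yaw); M=np.array([[c,-sn,0],[sn,c,0],[0,0,1]])
pk=np.array([.4575,.015,.107]); O=pk-M@[-.1002,-.05,.107]; print("origin",O)
for a,b in (((237.7,127.9),(359.5,96.7)),((374.4,135.5),(378.3,161.2))):
    X,g=cross(ray(t,a),ray(s,b)); q=M.T@(X-O); print(X.round(4),g.round(4),"machine",q.round(4), "r",np.hypot(.13-q[0],q[2]-.115),"th",np.arctan2(q[2]-.115,.13-q[0])-np.arctan2(.018,.182))
for nm,P in dict(deckFR=(-.055,-.113,.115),deckFL=(-.055,.113,.115),frR=(-.14,-.113,.084),frL=(-.14,.113,.084),rock=(-.0975,-.09,.104),rotor=(.035,0,.095)).items():
    print(nm,(M@P+O).round(3),proj(t,M@P+O).round(1),proj(s,M@P+O).round(1))
print("jar",onz(t,(408,250),.066).round(3),"dropper",onz(t,(207,239),.085).round(3))
```

```text
origin [0.56174803 0.05589484 0.        ]
[0.6359 0.1504 0.2737] 0.0085 machine [0.0655 0.1007 0.2737] r 0.17131537635176478 th 1.0862514902388516
[ 0.6151 -0.0484  0.287 ] 0.005 machine [ 0.0624 -0.0992  0.287 ] r 0.1848174129549922 th 1.09760225875828
deckFR [ 0.497 -0.052  0.115] [366.  216.8] [314.7 228. ]
deckFL [0.517 0.173 0.115] [242.5 209. ] [301.6 150.5]
frR [ 0.412 -0.044  0.084] [361.5 261.9] [274.8 240.9]
frL [0.432 0.181 0.084] [242.1 254.3] [266.5 162.9]
rock [ 0.457 -0.025  0.104] [351.5 239.1] [293.3 224.4]
rotor [0.597 0.053 0.095] [307.6 165.3] [347.  188.4]
jar [ 0.431 -0.136  0.066] dropper [0.463 0.247 0.085]
```

The measurements agree: the machine's origin is at about (0.562, 0.056), its yaw is about -5.1° and the lid is at about 1.09 rad. I'll turn the tool to line up with the machine, close the gripper and travel to the panel.

Emit:
move_arm(plan=[[[0,0,0,0,0,1,-1],[0,0,0,0,0,1,-1],[0,0,0,0,0,1,-1],[0,0,0,0,0,1,-1],[0.33,-1,0,0,0,0,-1],[0.33,-1,0,0,0,0,-1],[0.33,-1,0,0,0,0,-1],[0.33,-1,0,0,0,0,-1],[0.33,-1,0,0,0,0,-1],[0.33,-1,0,0,0,0,-1]]])

```text
clock: 1.15
position: [0.2532, -0.4742, 0.2312]
tool_rot: [-3.141, 0.0, -0.088]
force: [0.2, 0.3, -0.7]
grip_width: -0.0
finger_force: 0.0
```

Emit:
move_arm(plan=[[[0.33,-1,0,0,0,0,-1],[0.33,-1,0,0,0,0,-1],[0.33,-1,0,0,0,0,-1],[0.33,-1,0,0,0,0,-1],[0.33,-1,0,0,0,0,-1],[0.33,-1,0,0,0,0,-1],[0.33,-1,0,0,0,0,-1],[0.33,-1,0,0,0,0,-1],[0.33,-1,0,0,0,0,-1],[0.33,-1,0,0,0,0,-1]]])

```text
clock: 2.15
position: [0.3365, -0.2808, 0.2312]
tool_rot: [-3.142, 0.0, -0.088]
force: [0.8, -0.4, -0.8]
grip_width: 0.0002
finger_force: 0.0
```

Emit:
move_arm(plan=[[[0.33,-1,0,0,0,0,-1],[0.33,-1,0,0,0,0,-1],[0.33,-1,0,0,0,0,-1],[0.33,-1,0,0,0,0,-1],[0.33,-1,0,0,0,0,-1],[0.33,-1,0,0,0,0,-1],[0.33,-1,0,0,0,0,-1],[0.33,-1,0,0,0,0,-1],[0.33,-1,0,0,0,0,-1],[0.33,-1,0,0,0,0,-1]]])

```text
clock: 3.15
position: [0.4198, -0.0874, 0.2313]
tool_rot: [-3.142, 0.0, -0.088]
force: [-0.2, -0.0, -0.5]
grip_width: -0.0
finger_force: 0.0
```

Emit:
move_arm(plan=[[[0.33,-1,0,0,0,0,-1],[0.33,-1,0,0,0,0,-1],[0.33,-1,0.3,0,0,0,-1],[0.33,-1,0.3,0,0,0,-1],[0,-0.2,0.4,0,0,0,-1],[0,0,0.5,0,0,0,-1],[0,0,0,0,0,0,-1],[0,0,0,0,0,0,-1],[0,0,0,0,0,0,-1],[0,0,0,0,0,0,-1]]])

```text
clock: 4.15
position: [0.4535, -0.0072, 0.2016]
tool_rot: [-3.142, -0.001, -0.089]
force: [-0.1, 0.3, -0.2]
grip_width: 0.0001
finger_force: 0.0
```

Run:
```python
from workcell import observe, grab_frame
import cv2, pickle
s=observe(); f=grab_frame("wrist"); t=grab_frame("top"); pickle.dump((s,f,t),open("f1.pkl","wb")); print(s["position"],s["tool_rot"],s["force"],s["qpos"])
cv2.imwrite("pics/w1.png",f["color"][:,:,::-1])
```

```text
[ 0.45347424 -0.00724959  0.2016376 ] [-3.14157240e+00 -5.69627240e-04 -8.87904261e-02] [-0.11110515  0.26539662 -0.15869222] [ 0.08520234  0.29978594 -0.24262991  2.05629556  0.09964356  0.7957222
 -1.87639181]
```

View pics/w1.png

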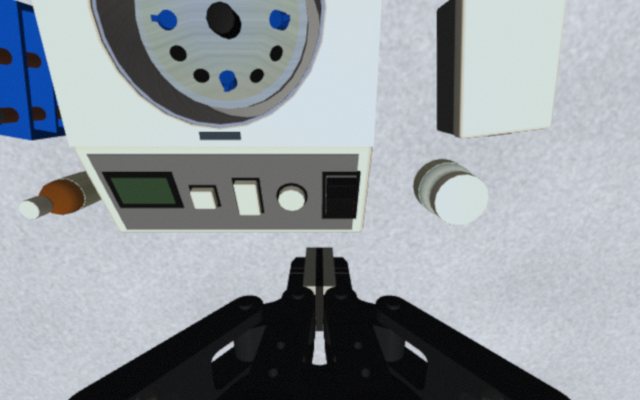

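The wrist view shows the keys at about (203,197), (247,197) and (291,197), and the rocker at about (341,195). The jar is at (458,197), well clear. I'll measure these more exactly.

Run:
```python
from h import *; import pickle
s,f,t=pickle.load(open("f1.pkl","rb"))
g=cv2.cvtColor(f["color"],cv2.COLOR_RGB2GRAY); print(g[160,220],g[197,247],g[195,341])
x0,y0,x1,y1=185,165,366,222; r=g[y0:y1,x0:x1]
P={}
for nm,m in (("b",r>170),("d",r<60)):
    k,l,st,ce=cv2.connectedComponentsWithStats(m.astype(np.uint8))
    for i in range(1,k):
        if st[i,4]>150 and st[i,2]<60: 
            uv=ce[i]+(x0,y0); print(nm,st[i],uv.round(1),onz(f,uv,.107,s).round(4))
            P[nm+str(i)]=onz(f,uv,.107,s)
for nm,uv,z in (("deckFR",(374,149),.115),("deckFL",(76,147),.115),("frR",(362,232),.084),("frL",(123,231),.084),("hub",(223,20),.095)): print(nm,onz(f,uv,z,s).round(4))
```

```text
105 218 15
b [168   0  13  57 422] [361.6 196. ] [ 0.4565 -0.0411  0.107 ]
b [ 49  20  26  30 621] [246.8 199.3] [0.4619 0.0518 0.107 ]
b [ 94  25  25  21 403] [291. 200.] [0.4581 0.0161 0.107 ]
b [  5  27  25  17 353] [202.6 199.9] [0.4645 0.0876 0.107 ]
d [ 137    7   38   47 1642] [339.4 194.8] [ 0.4591 -0.0233  0.107 ]
d [ 47  13  32  35 153] [253.3 188.7] [0.4702 0.0451 0.107 ]
deckFR [ 0.4949 -0.051   0.115 ]
deckFL [0.5159 0.1691 0.115 ]
frR [ 0.414  -0.0426  0.084 ]
frL [0.4345 0.1768 0.084 ]
hub [0.5929 0.0501 0.095 ]
```

Emit:
move_arm(plan=[[[0.43,0.82,0,0,0,0,-1],[0,0,1,0,0,0,-1],[0,0,1,0,0,0,-1],[0,0,1,0,0,0,-1],[0,0,1,0,0,0,-1],[0,0,0.1,0,0,0,-1],[0,0,0.1,0,0,0,-1],[0,0,0.1,0,0,0,-1],[0,0,0,0,0,0,-1],[0,0,0,0,0,0,-1]]])

```text
clock: 5.25
position: [0.4608, -0.024, 0.1159]
tool_rot: [-3.142, -0.001, -0.088]
force: [0.7, -0.2, -0.4]
grip_width: -0.0
finger_force: 0.0
```

Emit:
move_arm(plan=[[[0,0,0.1,0,0,0,-1],[0,0,0.1,0,0,0,-1],[0,0,0.1,0,0,0,-1],[0,0,0,0,0,0,-1],[0,0,0,0,0,0,-1],[0,0,0,0,0,0,-1],[0,0,0,0,0,0,-1],[0,0,0,0,0,0,-1],[0,0,0,0,0,0,-1],[0,0,0,0,0,0,-1]]])

```text
clock: 6.25
position: [0.4605, -0.024, 0.1093]
tool_rot: [-3.142, 0.0, -0.088]
force: [0.2, -0.8, 0.3]
grip_width: 0.0001
finger_force: 0.0
```

Run:
```python
from workcell import observe, grab_frame
import cv2, pickle
s=observe(); f=grab_frame("wrist"); pickle.dump((s,f),open("f2.pkl","wb")); print(s["position"],s["force"])
c=f["color"][100:340,200:480]; cv2.imwrite("pics/w2.png",cv2.resize(c,None,fx=2.5,fy=2.5,interpolation=cv2.INTER_CUBIC)[:,:,::-1])
```

```text
[ 0.4604681  -0.02397341  0.1093051 ] [ 0.20698734 -0.77946952  0.33167105]
```

View pics/w2.png

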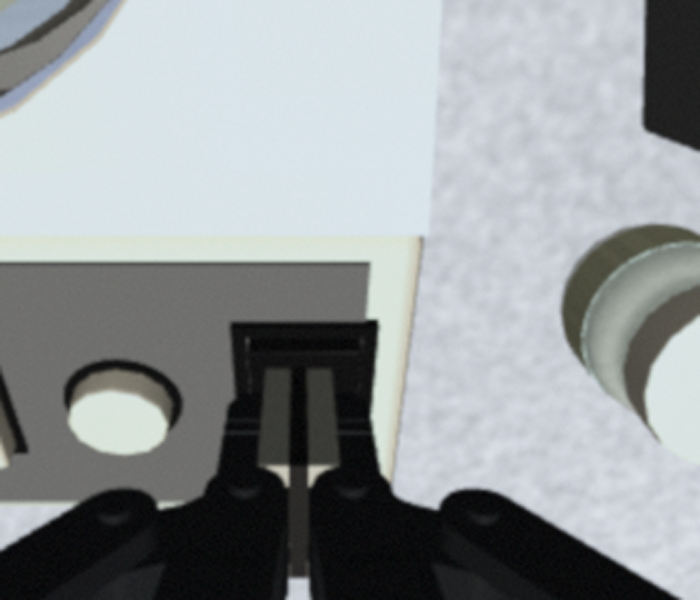

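The tip sits over the rocker, with its far edge at crop (300,370). The rocker's far end is still visible ahead of it at crop row 325. I'll convert both to machine coordinates.

```bash
cat >> h.py <<'E'
yaw=-.0885; M=R.from_euler("z",yaw).as_matrix(); O=np.array([.5622,.057,0])
E
python3 - <<'E'
from h import *; import pickle
s,f=pickle.load(open("f2.pkl","rb"))
print("tcp m",M.T@(s["position"]-O), "tcp px",proj(f,s["position"],s)*1)
px=lambda u,v:(u/2.5+200,v/2.5+100)
for nm,u,v,zs in (("tipfar",300,368,(.109,.115)),("rockend",305,325,(.109,.1145,.12)),("inner1",305,338,(.109,.115)),("inner2",305,352,(.109,.115))):
    for z in zs: print(nm,z,(M.T@(onz(f,px(u,v),z,s)-O)).round(4))
# predicted rocker end px, on/off, top edge
c20,s20=np.cos(np.radians(20)),np.sin(np.radians(20))
def pan(a,n): return M@np.array([-.0975+a*c20-n*s20,-.09,.0995+a*s20+n*c20])+O
for nm,a,n in (("off end",.0185,.012),("on end",.02,.0045),("pivot",0,.0045),("panel@20",.02,0)): 
    q=proj(f,pan(a,n),s); print(nm,((q-[200,100])*2.5).round(0))
E
```

```text
tcp m [-0.09417697 -0.08964804  0.1093051 ] tcp px [320.82426761 261.59402345]
tipfar 0.109 [-0.086  -0.0892  0.109 ]
tipfar 0.115 [-0.0829 -0.0892  0.115 ]
rockend 0.109 [-0.0763 -0.0902  0.109 ]
rockend 0.1145 [-0.0739 -0.0901  0.1145]
rockend 0.12 [-0.0714 -0.0901  0.12  ]
inner1 0.109 [-0.0792 -0.0902  0.109 ]
inner1 0.115 [-0.0764 -0.0901  0.115 ]
inner2 0.109 [-0.0823 -0.0902  0.109 ]
inner2 0.115 [-0.0794 -0.0902  0.115 ]
off end [304. 379.]
on end [304. 346.]
pivot [303. 411.]
panel@20 [304. 330.]
```

The rocker's end now matches the "on" prediction (row 346), but there's no stop force yet. I'll push 2 mm more to feel the stop.

Emit:
move_arm(plan=[[[0,0,0.05,0,0,0,-1],[0,0,0.05,0,0,0,-1],[0,0,0,0,0,0,-1],[0,0,0,0,0,0,-1],[0,0,0,0,0,0,-1],[0,0,0,0,0,0,-1],[0,0,0,0,0,0,-1],[0,0,0,0,0,0,-1],[0,0,0,0,0,0,-1],[0,0,0,0,0,0,-1]]])

```text
clock: 7.3
position: [0.4609, -0.024, 0.1078]
tool_rot: [-3.142, -0.001, -0.088]
force: [-1.7, 0.3, 15.8]
grip_width: -0.0003
finger_force: 7.9
```

The stop shows at 15.8 N, so the rocker is fully on. Next I'll retract upwards, go over the lid's front edge and come down behind it.

Emit:
move_arm(plan=[[[0,0,-0.5,0,0,0,-1],[0,0,-1,0,0,0,-1],[0,0,-1,0,0,0,-1],[0,0,-1,0,0,0,-1],[0,0,-1,0,0,0,-1],[0,0,-1,0,0,0,-1],[0,0,-1,0,0,0,-1],[0,0,-1,0,0,0,-1],[0,0,-1,0,0,0,-1],[0,0,-1,0,0,0,-1]]])

```text
clock: 8.3
position: [0.4602, -0.0239, 0.2985]
tool_rot: [-3.141, -0.0, -0.088]
force: [0.3, -0.6, 0.3]
grip_width: -0.0002
finger_force: 0.0
```

Emit:
move_arm(plan=[[[0,-0.45,-1,0,0,0,-1],[0,-0.45,-1,0,0,0,-1],[1,-0.45,0,0,0,0,-1],[1,-0.45,0,0,0,0,-1],[1,-0.45,0,0,0,0,-1],[1,-0.45,0,0,0,0,-1],[1,-0.45,0,0,0,0,-1],[1,-0.45,0,0,0,0,-1],[1,-0.45,0,0,0,0,-1],[1,-0.45,0,0,0,0,-1]]])

```text
clock: 9.3
position: [0.6284, 0.0519, 0.3375]
tool_rot: [-3.141, 0.0, -0.088]
force: [-0.1, -0.3, -0.2]
grip_width: -0.0001
finger_force: 0.0
```

Emit:
move_arm(plan=[[[1,0,0,0,0,0,-1],[1,0,0,0,0,0,-1],[0,0,0,0,0,0,-1],[0,0,0,0,0,0,-1],[0,0,0,0,0,0,-1],[0,0,0,0,0,0,-1],[0,0,0,0,0,0,-1],[0,0,0,0,0,0,-1],[0,0,0,0,0,0,-1],[0,0,0,0,0,0,-1]]])

```text
clock: 10.3
position: [0.6676, 0.0481, 0.3373]
tool_rot: [-3.142, -0.0, -0.088]
force: [-0.5, 0.0, 0.2]
grip_width: -0.0001
finger_force: 0.0
```

Run:
```python
from workcell import observe, grab_frame
from h import *
s=observe(); f=grab_frame("side"); print(s["position"],s["tool_rot"],s["force"],"m",M.T@(s["position"]-O),s["qpos"].round(2))
c=f["color"][20:270,200:460]; cv2.imwrite("pics/s3.png",cv2.resize(c,None,fx=2.3,fy=2.3,interpolation=cv2.INTER_CUBIC)[:,:,::-1])
```

```text
[0.66758722 0.04807222 0.33733091] [-3.14157010e+00 -3.66134851e-06 -8.81433774e-02] [-0.53928714  0.03711415  0.15224674] m [0.10576386 0.00042175 0.33733091] [-0.01  0.53 -0.24  1.32  0.13  1.31 -1.91]
```

View pics/s3.png

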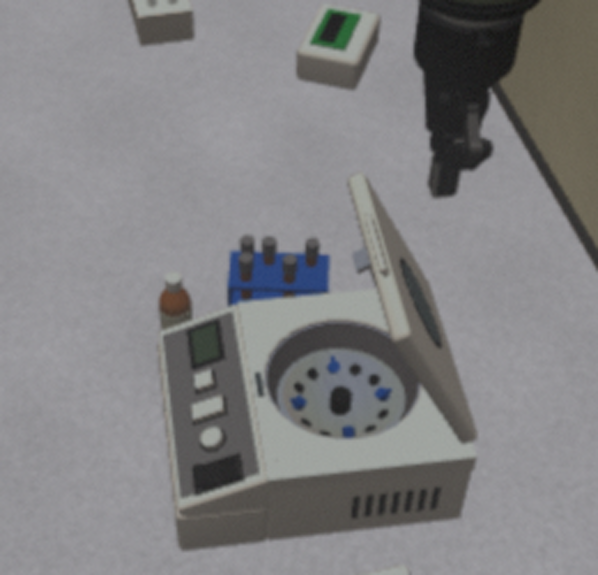

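The view shows the fingertip behind the raised lid, with the rocker lying level. I'll go down behind the lid and sweep it along its arc.

Emit:
move_arm(plan=[[[0,0,1,0,0,0,-1],[0,0,1,0,0,0,-1],[0,0,1,0,0,0,-1],[0,0,1,0,0,0,-1],[-0.5,0,0,0,0,0,-1],[-0.45,0,0,0,0,0,-1],[-0.63,0,0.27,0,0,0,-1],[-0.61,0,0.32,0,0,0,-1],[0,0,0,0,0,0,-1],[0,0,0,0,0,0,-1]]])

```text
clock: 11.35
position: [0.6243, 0.052, 0.2469]
tool_rot: [-3.141, -0.002, -0.088]
force: [0.6, 1.1, -0.2]
grip_width: 0.0003
finger_force: 0.0
```

Emit:
move_arm(plan=[[[-0.57,0,0.39,0,0,0,-1],[-0.54,0,0.43,0,0,0,-1],[-0.49,0,0.48,0,0,0,-1],[-0.45,0,0.51,0,0,0,-1],[-0.4,0,0.56,0,0,0,-1],[-0.35,0,0.6,0,0,0,-1],[-0.29,0,0.62,0,0,0,-1],[-0.23,0,0.65,0,0,0,-1],[0,0,0,0,0,0,-1],[0,0,0,0,0,0,-1]]])

```text
clock: 12.35
position: [0.5586, 0.0578, 0.1614]
tool_rot: [-3.141, -0.001, -0.088]
force: [-0.5, 0.3, 0.1]
grip_width: 0.0001
finger_force: 0.0
```

Run:
```python
from workcell import observe, grab_frame
from h import *
s=observe(); f=grab_frame("side"); print(s["position"],s["force"],"m",M.T@(s["position"]-O))
c=f["color"][20:270,200:460]; cv2.imwrite("pics/s4.png",cv2.resize(c,None,fx=2.3,fy=2.3,interpolation=cv2.INTER_CUBIC)[:,:,::-1])
```

```text
[0.55860426 0.05781456 0.16139919] [-0.48157513  0.25514141  0.12887682] m [-0.00365366  0.00049357  0.16139919]
```

View pics/s4.png

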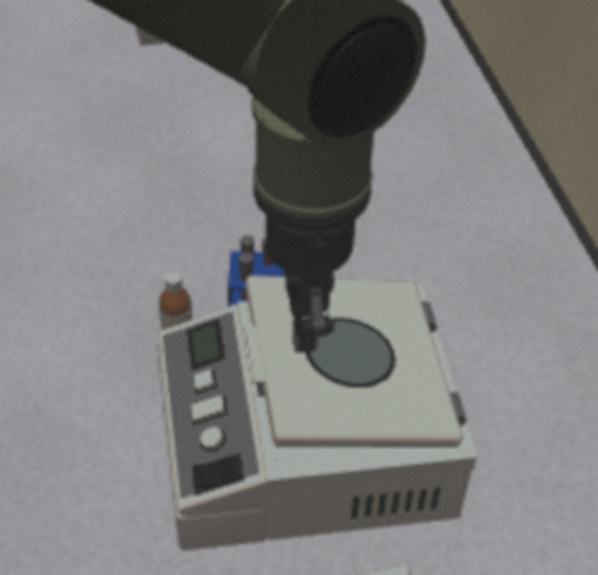

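The lid has followed the tip and is nearly shut. I'll push it the rest of the way onto the deck.

Emit:
move_arm(plan=[[[-0.17,0,0.6,0,0,0,-1],[-0.11,0,0.5,0,0,0,-1],[0,0,0.2,0,0,0,-1],[0,0,0.1,0,0,0,-1],[0,0,0.1,0,0,0,-1],[0,0,0.05,0,0,0,-1],[0,0,0,0,0,0,-1],[0,0,0,0,0,0,-1],[0,0,0,0,0,0,-1],[0,0,0,0,0,0,-1]]])

```text
clock: 13.4
position: [0.5517, 0.0583, 0.1324]
tool_rot: [3.141, 0.0, -0.088]
force: [-27.0, -2.7, 66.3]
grip_width: 0.0002
finger_force: 33.2
```

The lid is down on the deck, with the tip at z = 0.132 against an expected 0.133 and a firm stop. Next I'll lift off and go over the pulse key.

Emit:
move_arm(plan=[[[0,0,-0.5,0,0,0,-1],[0,0,-1,0,0,0,-1],[0,0,-1,0,0,0,-1],[-0.96,0.5,-0.3,0,0,0,-1],[-0.96,0.5,0,0,0,0,-1],[-0.96,0.5,0,0,0,0,-1],[-0.96,0.5,0,0,0,0,-1],[-0.96,0.5,0,0,0,0,-1],[0,0,0,0,0,0,-1],[0,0,0,0,0,0,-1]]])

```text
clock: 14.4
position: [0.4526, 0.0169, 0.1859]
tool_rot: [-3.141, -0.0, -0.088]
force: [-0.9, -0.6, 0.9]
grip_width: 0.0001
finger_force: 0.0
```

Run:
```python
from workcell import observe, grab_frame
from h import *
s=observe(); f=grab_frame("wrist"); t=grab_frame("side"); print(s["position"],s["force"],"m",M.T@(s["position"]-O))
a=cv2.resize(f["color"][0:300,140:440],(400,400)); b=cv2.resize(t["color"][110:270,240:400],(400,400),interpolation=cv2.INTER_CUBIC)
cv2.imwrite("pics/w5.png",np.hstack([a,b])[:,:,::-1])
```

```text
[0.45259275 0.01692653 0.18585092] [-0.93005229 -0.56953252  0.9119713 ] m [-0.10563642 -0.04960422  0.18585092]
```

View pics/w5.png

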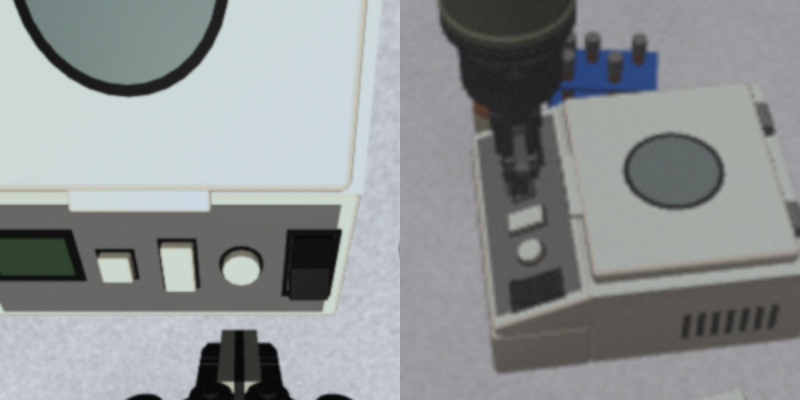

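The lid lies flat, shut and latched over the panel edge, and the tip is lined up with the round key. I'll go down now.

Emit:
move_arm(plan=[[[-0.05,0,1,0,0,0,-1],[0,0,1,0,0,0,-1],[0,0,1,0,0,0,-1],[0,0,0.7,0,0,0,-1],[0,0,0.1,0,0,0,-1],[0,0,0.1,0,0,0,-1],[0,0,0.1,0,0,0,-1],[0,0,0,0,0,0,-1],[0,0,0,0,0,0,-1],[0,0,0,0,0,0,-1]]])

```text
clock: 15.5
position: [0.4516, 0.0171, 0.1061]
tool_rot: [-3.141, -0.001, -0.088]
force: [1.1, 0.7, 3.4]
grip_width: -0.0001
finger_force: 1.3
```

Emit:
move_arm(plan=[[[0,0,0.1,0,0,0,-1],[0,0,0.1,0,0,0,-1],[0,0,0.05,0,0,0,-1],[0,0,0,0,0,0,-1],[0,0,0,0,0,0,-1],[0,0,0,0,0,0,-1],[0,0,0,0,0,0,-1],[0,0,0,0,0,0,-1],[0,0,0,0,0,0,-1],[0,0,0,0,0,0,-1]]])

```text
clock: 16.5
position: [0.4518, 0.017, 0.1014]
tool_rot: [-3.142, -0.001, -0.088]
force: [-2.1, -0.3, 25.5]
grip_width: -0.0002
finger_force: 12.1
```

The key is hard against its stop, with 25 N against its 5 N spring. I'll hand the job in while still holding it.

```bash
python3 -c "
from workcell import job_done, observe
s=observe(); print(s['position'],s['force']); print(job_done())"
```

```text
[0.45181011 0.01697634 0.10138228] [-2.14354798 -0.28462042 25.53717286]
the job is handed in; nothing more can be done
None
```

I switched the rocker on, pushed the lid fully shut and handed the job in at about 16.5 s with the pulse key held hard down (25 N); each step met a firm stop, but no verdict came back.

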